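# Make up two players' kits and clear the dice drum

## Task

Make up two players' kits: the large die and the horn token in the square-ended tray, the small die and the tin cart in the round-ended tray, in each tray the die in the middle of the square bay and the figure standing upright in the middle of the round bay. The horn token is jammed under the rails at the bottom of the drum's chute: slide it back up the chute until its foot is clear of the rails, then lift it out. Leave the jar and the dice cup where they are.

Things in the scene. Friction and masses are not known exactly. Their poses are not given: they have to be found in the camera images.
- large_die: the larger bone die with dark pips, a 36 mm cube, loose, about 60 g, lying flat on the table. Origin at the centre of the cube; axes square to its faces, z up at the start.
- small_die: the smaller bone die with dark pips, a 24 mm cube, loose, about 25 g, lying flat on the table. Origin at the centre of the cube; axes square to its faces, z up at the start.
- tin_cart: tin figurine of a four-wheeled cart, loose, about 70 g, one rigid piece (the wheels do not turn), standing on the table: 50 mm long along x, 40 mm high, 34 mm wide (y) over the wheels, which reach 20 mm up, and 24 mm wide at the box above them. Pick it across its width. Origin: middle of the footprint, at the bottom of the wheels; z up.
- horn_token: dark horn token, loose, 40 g: flat round foot 36 mm across, 9 mm thick, then a straight stem 16 mm across, 64 mm high in all. Origin: centre of the foot's underside; z along the stem. At the start square to the chute floor, so leaning 8 degrees to the drum, foot caught under the rails; grip the stem. Free to lift once 40 mm or more (55 is good) uphill of its start; slides with plain friction.
- drum: fixed wooden dice drum (top 130 mm high, from 110 mm beyond the origin) with crank and feed chute. Origin: on the table below the jammed token; x level, downhill to the drum. Chute floor 32 mm high at the origin, falls 8 degrees to +x. Rails from x -20 to +60 mm, tops 17.5 mm above the chute floor, leave a 24 mm slot for the stem. Uphill: open pan to x -95, 90 mm wide, 5 mm kerbs.
- square_tray: fixed kit tray of wood with straight, square ends, 196 mm long and 104 mm wide. Floor 10 mm above the table, with two bays inside ridges 4 mm high, 5 mm wide: a round bay, 84 mm inside diameter, centre 44 mm from the origin to the tray's -x; a square bay, 60 mm inside, centre 46 mm to +x. Origin: centre of the underside, on the table; x along its length. On either side of the table, turned.
- round_tray: fixed kit tray of wood with rounded (half-round) ends, 214 mm long and 104 mm wide. Floor 10 mm above the table, with two bays inside ridges 4 mm high, 5 mm wide: a round bay, 84 mm inside diameter, centre 44 mm from the origin to the tray's -x; a square bay, 60 mm inside, centre 46 mm to +x. Origin: centre of the underside, on the table; x along its length. On either side of the table, turned.
- jar: bystander: lidded earthenware jar, 90 mm across, 90 mm high. Origin at the centre of its underside. To be left alone.
- dice_cup: bystander: open dark wooden dice cup, 68 mm across, 75 mm high. Origin at the centre of its underside. To be left alone.
There are look-alikes about, which are no part of the job. What is shaped like the tin_cart but green or yellow is not meant.

How it is judged:
On the way:
1. the token has been slid up the chute until its foot is clear of the rails, still in the chute (x of horn_token in the frame of drum between -0.11 and -0.038 m and y of horn_token in the frame of drum between -0.04 and 0.04 m and z of horn_token in the frame of drum below 0.065 m), for 0.05 s.
At the end, for the whole second after the job is handed in: Square-ended tray: large die in the square bay, token upright in the round; round-ended tray: small die in the square, cart upright in the round. Each origin within 15 mm of its bay centre along both tray axes, resting on the tray floor (+3/-5 mm; figures within 0.12 rad of upright), at rest (x of large_die in the frame of square_tray between 0.031 and 0.061 m and y of large_die in the frame of square_tray between -0.015 and 0.015 m and z of large_die in the frame of square_tray between 0.023 and 0.031 m and linear speed of each of large_die, horn_token, small_die, tin_cart below 0.02 m/s and x of horn_token in the frame of square_tray between -0.059 and -0.029 m and y of horn_token in the frame of square_tray between -0.015 and 0.015 m and z of horn_token in the frame of square_tray between 0.005 and 0.013 m and angle between each of horn_token, tin_cart's own z axis and vertical below 0.12 rad and x of small_die in the frame of round_tray between 0.031 and 0.061 m and y of small_die in the frame of round_tray between -0.015 and 0.015 m and z of small_die in the frame of round_tray between 0.017 and 0.025 m and x of tin_cart in the frame of round_tray between -0.059 and -0.029 m and y of tin_cart in the frame of round_tray between -0.015 and 0.015 m and z of tin_cart in the frame of round_tray between 0.005 and 0.013 m); the robot touches nothing.
It fails at once if the jar is disturbed: shifted more than 30 mm or tipped over (distance of jar from where it was at the start of the episode above 0.03 m or angle between jar's own z axis and vertical above 0.5 rad).
It fails at once if the dice cup is disturbed: shifted more than 30 mm or tipped over (distance of dice_cup from where it was at the start of the episode above 0.03 m or angle between dice_cup's own z axis and vertical above 0.5 rad).
It also fails if it takes over 112 s, if anything falls off the work surface, if the arm or the gripper's body presses on something with over 40 N, if the wrist force passes 120 N, or if a joint passes its speed limit or range.

## Robot

A 7-joint arm with a two-finger parallel gripper is mounted at the origin on the work surface. World frame = base frame: x ahead of the robot, y to its left, z up, the work surface at z = 0. Lengths are in m, angles in rad, forces in N, time in s.
With the tool pointing down it reaches from about 0.35 to 0.9 m from the base axis. Payload 8.1 kg.
Tool frame: the origin (TCP) lies on the centre line of the jaws, within the pads' length; the fingertips stand 8 mm ahead of it and the grasp point (between the pads) lies 11 mm behind it (arm.tcp_to_tips is the z of the fingertips in the tool frame, in m); z points along the fingers, y is the line along which they close (so a half turn about z gives the same grasp; the last joint's range is limited). The gripper opens to 85 mm and grips with 20 to 120 N. Pads are 22 mm wide; open, the fingers measure 114 mm over their backs; the gripper's body (76 mm by 85 mm) begins 54 mm behind the grasp point. The pads swing forward as they close: fully open they stand 13 mm farther back than shut.
Start: joints at [-1.262, 0.434, 0.025, 1.573, -0.012, 1.134, -0.075], TCP at [0.25, 0.573, 0.21] pointing down, gripper open.
Joint ranges: [-2.62, 2.62], [-0.44, 2.09], [-1.27, 1.32], [0.08, 2.57], [-1.32, 4.46], [0.12, 2], [-2.74, 2.74]. Speed limits (rad/s): [2.22, 2.22, 3.01, 3.01, 3.14, 3.14, 3.14].

## Interface

Orientations are given as a 3x3 rotation matrix whose columns are the frame's x, y, z axes.
In Python, from workcell import arm gives the robot as it stands.
- The arm moves only by the tool servo_tool, never from a script. Its argument "plan" is a list that holds one entry, the list of rows, each a list of 7 numbers: the turn, a rotation vector about the tool's x, y, z in degrees, then the shift along the tool's x, y, z in mm, then the opening, from 0 (shut) to 1 (fully open). A call has 1 to 12 rows; each row is the pose to reach, as a shift and turn from the pose commanded when the call began, along the tool's axes at that moment; what a row does not reach only later rows make up. A row lasts 1/10 s, in which the tool goes at most 50 mm and 8.59 degrees, less where a joint would pass 70% of its speed; a pose out of reach is approached as far as the arm can. A call with a gripper value outside its range is refused whole. The fingers move at their own pace and stop on an object; "newtons" is the grip in N (left out, the last holds). Time passes only in rows, so rows that repeat a pose let the fingers close. It gives the time, the measured TCP pose, the force, the opening and the grip force at its end, in the units of the state.
- arm.get_obs(): the state, without advancing time (a new reading comes with each control period).
- arm.read_camera(name): name is "scene" or "top" or "wrist"; returns a dict with "frame" (420x560x3 uint8, red, green, blue), "intrinsics" (3x3 intrinsics, pixels), "R" (3x3) and "t" (3): a world point X has camera coordinates R X + t; the wrist camera has in their place "mount" (4x4, takes a point from camera to tool coordinates, whose origin is the TCP and whose axes are the flange's). Camera axes: x right, y down, z forward; pixel columns grow to the right and rows downward; lengths in m; the calibration is good to about 2 mm. A picture is of the moment at which its call begins: read the wrist's pose just before it. There is no depth.
- arm.close_job(): hands the job in; it is judged then, once.
The state is a dict: "time_s": time; "joint_pos": joint angles; "dq": joint speeds; "effort": joint torques, N m; "tool_pos": TCP position; "orientation": TCP orientation; "force": force on the tool from outside, world axes, zero at the start; "torque": the same for the moment, N m; "width": finger opening in m; "gripper_force": force on a finger pad.
Only numpy, scipy, OpenCV 4.12 (cv2) and the standard library are available. Lean on these libraries where they do the work, as an engineer would, in place of code of your own. Each camera call takes 0.05 s, during which the arm holds its last target. There are 200 camera calls.

## Working session

There is one attempt and no reset: what is moved stays moved. The work goes in short steps, Python scripts to look and compute and a tool call to move; the robot and the scene stay as the last step left them, time stands still between calls to the robot, and variables do not carry over. Pictures are saved under pics/ and viewed, at most 15 in all, crops included, and the job is handed in when it is done.

Besides the shell and the picture viewer there is one more tool, called after "Call:" as name(argument=value, ...), one argument or row to a line, values as JSON. servo_tool: Moves the arm, as the interface text tells. Its arguments: {"type":"object","properties":{"plan":{"type":"array","items":{"type":"array","items":{"type":"array","items":{"type":"number"}}}},"newtons":{"type":"number"}},"required":["plan"]}

```bash
mkdir -p pics; ls
python3 - <<'E'
from workcell import arm
import cv2,json,numpy as np
o=arm.get_obs(); print(o['time_s'],o['tool_pos'],np.round(o['orientation'],3).tolist(),o['width'])
for n in ['top','scene']:
    c=arm.read_camera(n); cv2.imwrite(f'pics/{n}0.png',c['frame'][:,:,::-1]); print(n,np.round(c['intrinsics'],1).tolist(),np.round(c['R'],3).tolist(),np.round(c['t'],3))
    np.savez(f'{n}0.npz',**c)
c=arm.read_camera('wrist'); print(np.round(c['mount'],3).tolist())
E
```

```text
pics
0.0 [0.25000227 0.57222929 0.20890876] [[-0.916, 0.4, -0.001], [0.4, 0.916, -0.002], [-0.0, -0.002, -1.0]] 0.08578425404996805
top [[405.2, 0.0, 278.0], [0.0, 405.2, 204.7], [0.0, 0.0, 1.0]] [[-0.025, -1.0, 0.011], [-0.997, 0.024, -0.073], [0.073, -0.013, -0.997]] [-0.006  0.581  0.997]
scene [[462.2, 0.0, 273.0], [0.0, 462.2, 207.1], [0.0, 0.0, 1.0]] [[0.674, 0.739, 0.015], [0.419, -0.365, -0.831], [-0.608, 0.567, -0.556]] [-0.396 -0.186  1.278]
[[-0.0, -0.957, -0.288, 0.073], [1.0, -0.001, 0.001, -0.001], [-0.001, -0.288, 0.957, -0.164], [0.0, 0.0, 0.0, 1.0]]
```

View pics/top0.png

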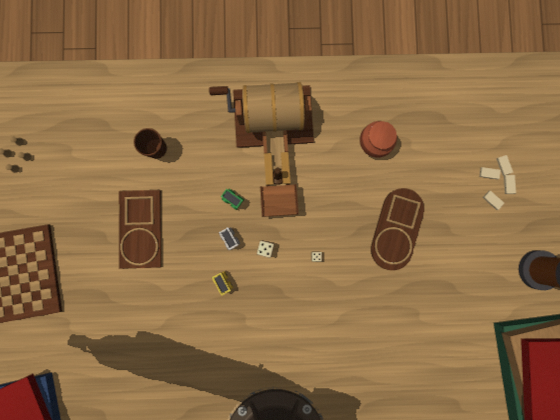

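View pics/scene0.png

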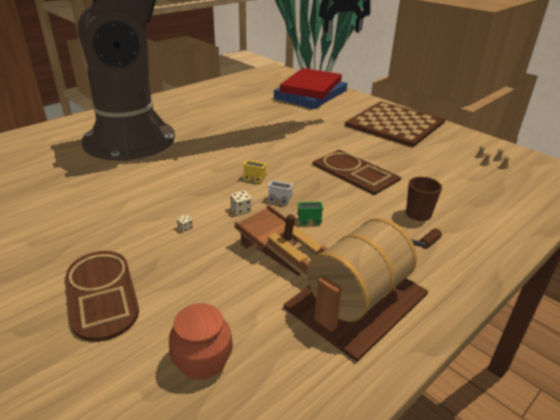

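Top view: square tray at about (140,229), round tray at (398,229), silver cart (229,238), large die (265,249), small die (317,257), token (278,173) in the chute, cup (150,143), jar (379,139). I'll enlarge this area.

```bash
cat > h.py <<'E'
import numpy as np,cv2
def ray(c,uv,z):
    K,R,t=c['intrinsics'],np.array(c['R']),np.array(c['t'])
    d=R.T@np.linalg.inv(K)@np.array([uv[0],uv[1],1.]); o=-R.T@t
    return o+d*(z-o[2])/d[2]
def wristcam(arm):
    o=arm.get_obs(); c=arm.read_camera('wrist'); M=np.array(c['mount'])
    T=np.eye(4);T[:3,:3]=o['orientation'];T[:3,3]=o['tool_pos'];W=np.linalg.inv(T@M)
    return dict(frame=c['frame'],intrinsics=c['intrinsics'],R=W[:3,:3],t=W[:3,3])
def proj(c,X):
    p=np.array(c['intrinsics'])@(np.array(c['R'])@np.array(X)+np.array(c['t'])); return p[:2]/p[2]
def blobs(m,c,z,amin=30,amax=2500):
    n,l,s,ce=cv2.connectedComponentsWithStats(m.astype(np.uint8))
    for i in range(1,n):
        if amin<s[i,4]<amax:
            pts=np.argwhere(l==i)[:,::-1].astype(np.float32)
            r=cv2.minAreaRect(pts); b=np.array([ray(c,p,z)[:2] for p in cv2.boxPoints(r)])
            e=b[1]-b[0]; e2=b[2]-b[1]
            print(s[i,4],np.round(r[0],1),'xy',np.round(ray(c,r[0],z),4),'sz',np.round([np.linalg.norm(e),np.linalg.norm(e2)],4),'ang',np.round(np.degrees(np.arctan2([e[1],e2[1]],[e[0],e2[0]])),1))
E
python3 - <<'E'
from h import *
c=np.load('top0.npz'); f=c['frame'][:,:,::-1]
im=np.hstack([cv2.resize(f[180:275,110:170],None,fx=4.2,fy=6,interpolation=2),])
a=cv2.resize(f[120:300,205:335],None,fx=3.3,fy=3.3,interpolation=2)
cv2.imwrite('pics/crop.png',a)
hsv=cv2.cvtColor(f,cv2.COLOR_BGR2HSV)
print('white');blobs((hsv[...,1]<75)&(hsv[...,2]>150),c,0.03)
g=f.astype(int)
dark=(g[...,2]<115)
print('dark');blobs(cv2.morphologyEx(dark.astype(np.uint8),2,np.ones((3,3))),c,0.010,1500,9000)
E
```

```text
white
61 [504.8 165.1] xy [ 0.6671 -0.5946  0.03  ] sz [0.0201 0.0411] ang [ -69.7 -161.8]
35 [485.5 172.5] xy [ 0.6493 -0.5444  0.03  ] sz [0.0178 0.0228] ang [ -3.5 -91.3]
32 [494. 174.] xy [ 0.645  -0.5657  0.03  ] sz [0.0138 0.0246] ang [ -65.1 -156.7]
51 [510.2 183.7] xy [ 0.6194 -0.6051  0.03  ] sz [0.0197 0.0393] ang [ -81.9 -174.3]
78 [493.4 199.9] xy [ 0.5795 -0.56    0.03  ] sz [0.0195 0.0437] ang [ -43.2 -132.9]
65 [227.6 238.4] xy [0.5    0.1071 0.03  ] sz [0.027  0.0505] ang [ -61.9 -151.7]
162 [264.9 248.6] xy [0.4725 0.0155 0.03  ] sz [0.034  0.0336] ang [ -15.3 -105.4]
71 [316.5 256. ] xy [ 0.4511 -0.1116  0.03  ] sz [0.0223 0.0196] ang [-91.4 178.1]
dark
2829 [291.  155.6] xy [ 0.7073 -0.0565  0.01  ] sz [0.2408 0.3102] ang [ -67.7 -159.1]
2243 [ 26.3 272.8] xy [0.4268 0.6116 0.01  ] sz [0.1622 0.2266] ang [ -83.5 -171.4]
3209 [532.5 367.8] xy [ 0.1607 -0.642   0.01  ] sz [0.168 0.245] ang [ -84.4 -176.8]
```

View pics/crop.png

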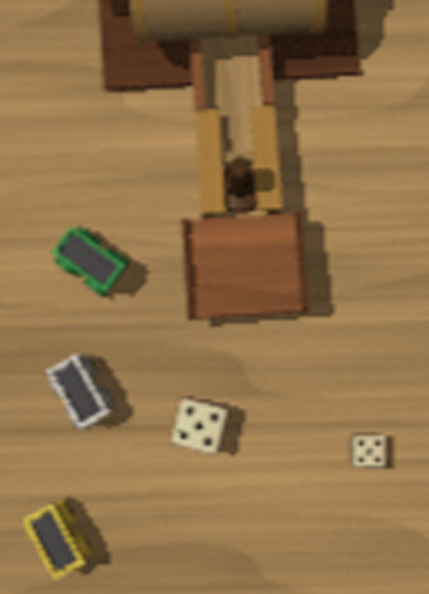

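Crop: silver cart at about (228,238) full-frame, with its long axis tilted. Large die (265,249), small die (317,256). Token stem at crop (240,180), pan spanning crop x 187–303, y 215–318, with the chute yawed a few degrees. Now the trays.

Run:
```python
from h import *
c=np.load('top0.npz'); f=c['frame'][:,:,::-1]
for (x0,x1,y0,y1) in [(112,170,183,275),(365,432,183,275)]:
    hsv=cv2.cvtColor(f,cv2.COLOR_BGR2HSV)
    m=np.zeros(f.shape[:2],np.uint8); r=f[y0:y1,x0:x1,2]; 
    th,b=cv2.threshold(r,0,1,cv2.THRESH_BINARY_INV+cv2.THRESH_OTSU); m[y0:y1,x0:x1]=b
    m=cv2.morphologyEx(m,cv2.MORPH_CLOSE,np.ones((5,5))); m=cv2.morphologyEx(m,cv2.MORPH_OPEN,np.ones((5,5)))
    print(th); blobs(m,c,0.010,500,9000)
# pan corners & token guesses
for n,p,z in [('panBL',(190,320),.05),('panBR',(306,312),.05),('panTL',(183,222),.045),('panTR',(302,212),.045),('stemtop',(242,163),.094),('stembase',(240,205),.045)]:
    print(n,np.round(ray(c,(p[0]/3.3+205,p[1]/3.3+120),z),4))
```

```text
125.0
3387 [140.5 229. ] xy [0.5288 0.328  0.01  ] sz [0.1087 0.1964] ang [-91.3 179.8]
120.0
3162 [397.1 228.8] xy [ 0.5133 -0.3206  0.01  ] sz [0.2127 0.1099] ang [ -17.9 -107. ]
panBL [0.5499 0.0189 0.05  ]
panBR [ 0.5538 -0.0669  0.05  ]
panTL [0.6233 0.0226 0.045 ]
panTR [ 0.6288 -0.0663  0.045 ]
stemtop [ 0.6588 -0.0217  0.094 ]
stembase [ 0.6351 -0.0202  0.045 ]
```

```bash
cat >> h.py <<'E'
from scipy.spatial.transform import Rotation as Ro
def Rdown(a):  # tool y at world angle a deg, z down
    a=np.radians(a); y=np.array([np.cos(a),np.sin(a),0]); z=np.array([0,0,-1.]); return np.c_[np.cross(y,z),y,z]
def go(o,*wps):
    """wps: (x,y,z,yangle or 3x3)"""
    R0=np.array(o['orientation']);p0=np.array(o['tool_pos'])
    cur=np.degrees(np.arctan2(R0[1,1],R0[0,1]))
    for w in wps:
        if np.ndim(w[3])==0:
            a=cur+(w[3]-cur+90)%180-90; R=Rdown(a)
        else: R=w[3]
        rv=np.degrees(Ro.from_matrix(R0.T@R).as_rotvec()); d=1000*R0.T@(np.array(w[:3])-p0)
        print('row',np.round(rv,1).tolist(),np.round(d,1).tolist(),'|turn',round(np.linalg.norm(rv)))
def st(o): print('t',round(o['time_s'],2),'p',np.round(o['tool_pos'],4),'w',round(o['width'],4),'F',np.round(o['force'],1),'j7',round(o['joint_pos'][6],2),'yang',round(float(np.degrees(np.arctan2(o['orientation'][1][1],o['orientation'][0][1]))),1))
E
python3 - <<'E'
from h import *
from workcell import arm
o=arm.get_obs(); st(o)
go(o,(.40,.30,.25,40),(.4725,.0155,.20,-15.3))
E
```

```text
t 0.15 p [0.25   0.5724 0.2091] w 0.0854 F [-0.1 -0.4  1.3] j7 -0.08 yang 66.4
row [-0.1, 0.0, 26.4] [-246.5, -189.6, -40.6] |turn 26
row [-0.1, 0.1, 81.7] [-426.8, -421.2, 9.7] |turn 82
```

Call:
servo_tool(
  plan=[
    [[0,0,82,-427,-421,10,1],[0,0,82,-427,-421,10,1],[0,0,82,-427,-421,10,1],[0,0,82,-427,-421,10,1],[0,0,82,-427,-421,10,1],[0,0,82,-427,-421,10,1],[0,0,82,-427,-421,10,1],[0,0,82,-427,-421,10,1],[0,0,82,-427,-421,10,1],[0,0,82,-427,-421,10,1],[0,0,82,-427,-421,10,1],[0,0,82,-427,-421,10,1]],
  ],
)

```text
time_s: 1.35
tool_pos: [0.4732, 0.0142, 0.1999]
orientation: [[0.269, 0.963, 0.0], [0.963, -0.269, 0.0], [0.001, 0.0, -1.0]]
force: [0.6, 0.8, 0.1]
width: 0.0856
gripper_force: 0.0
```

Run:
```python
from h import *
from workcell import arm
o=arm.get_obs(); st(o)
c=wristcam(arm); np.savez('w1.npz',**c); f=c['frame'][:,:,::-1]; cv2.imwrite('pics/w1.png',f)
hsv=cv2.cvtColor(f,cv2.COLOR_BGR2HSV)
blobs((hsv[...,1]<75)&(hsv[...,2]>150),c,0.036,200,60000)
```

```text
t 1.35 p [0.4732 0.0142 0.1999] w 0.0856 F [0.6 0.8 0.1] j7 -0.26 yang -15.6
656 [279.5 100. ] xy [0.4977 0.1043 0.036 ] sz [0.052  0.0282] ang [ 27.1 -57.9]
397 [277.5 190. ] xy [0.4703 0.0146 0.036 ] sz [0.0316 0.0316] ang [ 68.8 -20.4]
```

View pics/w1.png

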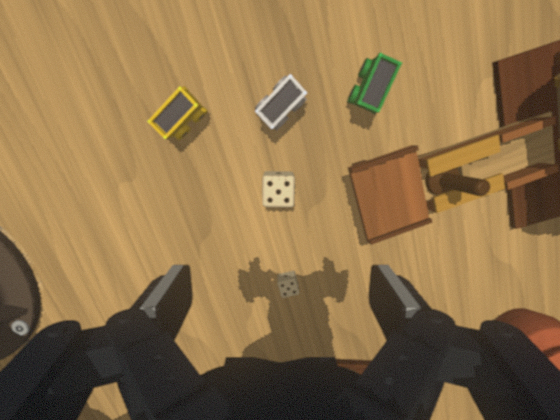

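Wrist view: large die (279,190), almost square to the jaws. Small die in the gripper's shadow (288,287). Silver cart (281,102). Token top (480,186), leaning to the drum. Going for the large die.

Run:
```python
from h import *
from workcell import arm
o=arm.get_obs()
go(o,(.471,.0146,.05,-16.5),(.471,.0146,.013,-16.5))
```

```text
row [0.2, 0.1, 0.5] [7.9, -7.7, 150.4] |turn 1
row [0.2, 0.1, 0.5] [8.0, -7.9, 187.4] |turn 1
```

Run:
```python
from h import *
from workcell import arm
o=arm.get_obs();st(o); print(np.round(o['orientation'],3).tolist())
go(o,(.471,.0146,.05,-16.5),(.471,.0146,.013,-16.5))
```

```text
t 1.4 p [0.4757 0.0054 0.2004] w 0.0851 F [ 3.  -7.4  1.1] j7 -0.25 yang -16.0
[[0.276, 0.961, 0.003], [0.961, -0.276, -0.003], [-0.002, 0.004, -1.0]]
row [0.2, 0.1, 0.5] [7.9, -7.7, 150.4] |turn 1
row [0.2, 0.1, 0.5] [8.0, -7.9, 187.4] |turn 1
```

Call:
servo_tool(
  plan=[
    [[0,0,0.5,-1,-1,50,1],[0,0,0.5,-1,-1,100,1],[0,0,0.5,-1,-1,130,1],[0,0,0.5,-1,-1,140,1],[0,0,0.5,-1,-1,140,1],[0,0,0.5,-1,-1,140,1],[0,0,0.5,-1,-1,140,1]],
  ],
)

```text
time_s: 2.1
tool_pos: [0.4731, 0.0156, 0.0613]
orientation: [[0.277, 0.961, 0.003], [0.961, -0.277, 0.001], [0.002, 0.003, -1.0]]
force: [0.3, -0.5, -0.4]
width: 0.0854
gripper_force: 0.0
```

Run:
```python
from h import *
from workcell import arm
o=arm.get_obs();st(o)
go(o,(.471,.0146,.013,-16.5))
c=wristcam(arm); f=c['frame'][:,:,::-1]; cv2.imwrite('pics/w2.png',f)
hsv=cv2.cvtColor(f,cv2.COLOR_BGR2HSV)
blobs((hsv[...,1]<90)&(hsv[...,2]>130),c,0.036,400,60000)
st(arm.get_obs())
```

```text
t 2.1 p [0.4731 0.0156 0.0613] w 0.0854 F [ 0.3 -0.5 -0.4] j7 -0.1 yang -16.1
row [0.1, -0.1, 0.4] [-1.6, -1.9, 48.3] |turn 0
2130 [279.8  87.3] xy [0.4983 0.1034 0.036 ] sz [0.052  0.0308] ang [ 22.1 -61.1]
2776 [278.  231.5] xy [0.4723 0.0179 0.036 ] sz [0.0419 0.0337] ang [ 72.4 -16.1]
t 2.15 p [0.473  0.0156 0.0612] w 0.0852 F [ 0.5 -0.1 -0.9] j7 -0.1 yang -16.1
```

Call:
servo_tool(
  plan=[
    [[0,0,0,0,-1,30,1],[0,0,0,0,-1,48,1],[0,0,0,0,-1,48,1],[0,0,0,0,-1,48,0.2],[0,0,0,0,-1,48,0.2],[0,0,0,0,-1,48,0.2],[0,0,0,0,-1,48,0.2],[0,0,0,0,-1,48,0.2],[0,0,0,0,-1,48,0.2]],
  ],
  newtons=40,
)

```text
time_s: 3.05
tool_pos: [0.4714, 0.0158, 0.0128]
orientation: [[0.277, 0.961, 0.002], [0.961, -0.277, 0.001], [0.001, 0.001, -1.0]]
force: [-1.9, 0.8, 11.7]
width: 0.0327
gripper_force: 38.6
```

Run:
```python
from h import *
from workcell import arm
o=arm.get_obs();st(o);print(o['gripper_force'])
go(o,(.473,.0156,.2,-16.1),(.5748,.329,.2,0))
```

```text
t 3.05 p [0.4714 0.0158 0.0128] w 0.0327 F [-1.9  0.8 11.7] j7 -0.03 yang -16.1
38.60548496246338
row [0.1, -0.1, -0.0] [0.5, 1.8, -187.2] |turn 0
row [0.1, -0.1, -16.1] [329.8, 12.7, -186.8] |turn 16
```

Call:
servo_tool(
  plan=[
    [[0,0,0,0,0,-40,0.2],[0,0,0,0,0,-90,0.2],[0,0,0,0,0,-140,0.2],[0,0,-4,40,2,-187,0.2],[0,0,-8,90,4,-187,0.2],[0,0,-12,140,6,-187,0.2],[0,0,-16,190,8,-187,0.2],[0,0,-16,240,10,-187,0.2],[0,0,-16,285,12,-187,0.2],[0,0,-16,315,13,-187,0.2],[0,0,-16,330,13,-187,0.2],[0,0,-16,330,13,-187,0.2]],
  ],
)

```text
time_s: 4.25
tool_pos: [0.5743, 0.3313, 0.1982]
orientation: [[-0.001, 1.0, -0.0], [1.0, 0.001, -0.0], [-0.0, -0.0, -1.0]]
force: [0.2, -0.0, -0.6]
width: 0.0322
gripper_force: 39.7
```

Call:
servo_tool(
  plan=[
    [[0,0,0,0,0,0,0.2],[0,0,0,0,0,0,0.2],[0,0,0,0,0,0,0.2],[0,0,0,0,0,0,0.2]],
  ],
)

```text
time_s: 4.65
tool_pos: [0.5749, 0.328, 0.1992]
orientation: [[0.003, 1.0, 0.0], [1.0, -0.003, 0.0], [0.0, 0.0, -1.0]]
force: [0.0, -0.2, -1.3]
width: 0.0318
gripper_force: 39.7
```

Run:
```python
from h import *
from workcell import arm
o=arm.get_obs();st(o);print(o['gripper_force'])
c=wristcam(arm); f=c['frame'][:,:,::-1]; np.savez('w3.npz',**c)
ov=f.copy()
O=np.array([.529,.329,0])
def P(x,y,z): return tuple(int(v) for v in proj(c,O+np.array([x,y,z])))
for q in [[(.098,.052),(.098,-.052),(-.098,-.052),(-.098,.052)],[(.076,.03),(.076,-.03),(.016,-.03),(.016,.03)],[(-.044+.042*np.cos(a),.042*np.sin(a)) for a in np.arange(0,6.3,.2)]]:
    cv2.polylines(ov,[np.array([P(*p,.012) for p in q])],True,(0,255,0),1)
cv2.imwrite('pics/w3.png',ov)
```

```text
t 4.65 p [0.5749 0.328  0.1992] w 0.0318 F [ 0.  -0.2 -1.3] j7 -0.4 yang -0.2
39.71449255943298
```

View pics/w3.png

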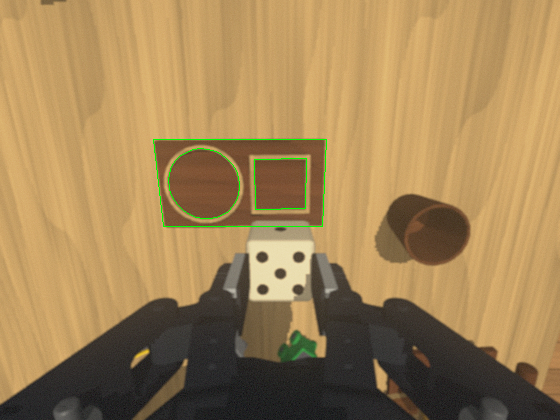

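Overlay fits the tray well (square bay at (280,185)), and the die is held between the jaws. Lowering it.

Call:
servo_tool(
  plan=[
    [[0,0,0,1,0,50,0.2],[0,0,0,1,0,100,0.2],[0,0,0,1,0,140,0.2],[0,0,0,1,0,160,0.2],[0,0,0,1,0,172,0.2],[0,0,0,1,0,175,0.2],[0,0,0,1,0,175,0.2],[0,0,0,1,0,175,0.55],[0,0,0,1,0,175,0.55],[0,0,0,1,0,175,0.55],[0,0,0,1,0,175,0.55]],
  ],
)

```text
time_s: 5.8
tool_pos: [0.575, 0.3303, 0.0242]
orientation: [[0.002, 1.0, 0.001], [1.0, -0.002, 0.001], [0.001, 0.001, -1.0]]
force: [-0.7, 0.7, -0.7]
width: 0.0472
gripper_force: 0.0
```

Run:
```python
from h import *
from workcell import arm
o=arm.get_obs();st(o)
go(o,(.575,.329,.2,-0.1),(.4977,.103,.2,-60))
```

```text
t 5.8 p [0.575  0.3303 0.0242] w 0.0472 F [-0.7  0.7 -0.7] j7 -0.33 yang -0.1
row [0.0, -0.0, 0.0] [-1.2, 0.1, -175.8] |turn 0
row [0.0, -0.0, 59.9] [-227.3, -76.8, -176.0] |turn 60
```

Call:
servo_tool(
  plan=[
    [[0,0,0,0,0,-50,0.55],[0,0,0,0,0,-100,0.8],[0,0,0,0,0,-150,1],[0,0,9,-35,-12,-176,1],[0,0,17,-75,-26,-176,1],[0,0,26,-120,-40,-176,1],[0,0,34,-160,-54,-176,1],[0,0,43,-195,-66,-176,1],[0,0,52,-220,-75,-176,1],[0,0,60,-227,-77,-176,1],[0,0,60,-227,-77,-176,1],[0,0,60,-227,-77,-176,1]],
  ],
)

```text
time_s: 7.0
tool_pos: [0.4976, 0.104, 0.1999]
orientation: [[0.864, 0.503, 0.0], [0.503, -0.864, 0.0], [0.001, -0.0, -1.0]]
force: [-0.4, 0.9, 0.3]
width: 0.0853
gripper_force: 0.0
```

Call:
servo_tool(
  plan=[
    [[0,0,0,0,0,40,1],[0,0,0,0,0,80,1],[0,0,0,0,0,100,1],[0,0,0,0,0,100,1],[0,0,0,0,0,100,1],[0,0,0,0,0,100,1]],
  ],
)

```text
time_s: 7.6
tool_pos: [0.4985, 0.1037, 0.101]
orientation: [[0.866, 0.5, 0.002], [0.5, -0.866, 0.001], [0.002, 0.0, -1.0]]
force: [0.6, -0.1, 1.1]
width: 0.0853
gripper_force: 0.0
```

Run:
```python
from h import *
from workcell import arm
o=arm.get_obs();st(o)
c=wristcam(arm); f=c['frame'][:,:,::-1]
hsv=cv2.cvtColor(f,cv2.COLOR_BGR2HSV)
blobs((hsv[...,1]<90)&(hsv[...,2]>130),c,0.040,400,60000)
cv2.imwrite('pics/w4.png',f)
go(o,(.4977,.103,.03,-60))
```

```text
t 7.6 p [0.4985 0.1037 0.101 ] w 0.0853 F [ 0.6 -0.1  1.1] j7 -0.96 yang -60.0
1156 [279.7 216.1] xy [0.5004 0.1042 0.04  ] sz [0.0552 0.0309] ang [ 27.3 -61.6]
row [0.0, -0.1, -0.0] [-1.2, 0.1, 71.0] |turn 0
```

View pics/w4.png

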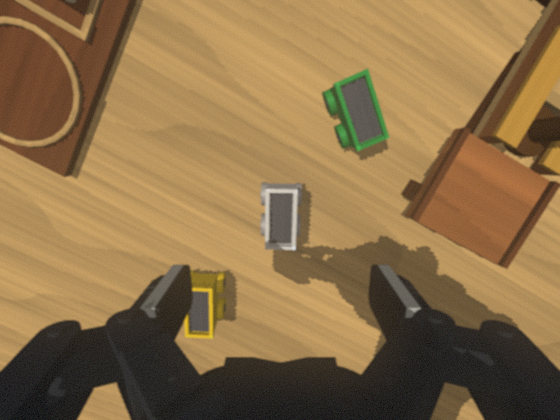

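Silver cart (281,216) sits centred and almost square to the jaws. The yellow one (200,305) is clear of the fingers' path.

Call:
servo_tool(
  plan=[
    [[0,0,1,1,0,40,1],[0,0,1,1,0,65,1],[0,0,1,1,0,71,1],[0,0,1,1,0,71,1],[0,0,1,1,0,71,0.1],[0,0,1,1,0,71,0.1],[0,0,1,1,0,71,0.1],[0,0,1,1,0,71,0.1],[0,0,1,1,0,71,0.1],[0,0,1,1,0,71,0.1],[0,0,1,1,0,71,0.1]],
  ],
  newtons=40,
)

```text
time_s: 8.75
tool_pos: [0.4982, 0.1037, 0.0287]
orientation: [[0.875, 0.483, -0.0], [0.483, -0.875, 0.0], [-0.0, -0.0, -1.0]]
force: [-0.6, -0.5, 0.3]
width: 0.0086
gripper_force: 0.0
```

Run:
```python
from h import *
from workcell import arm
o=arm.get_obs();st(o);print(o['gripper_force'])
a=np.radians(-17.9);u=np.array([np.cos(a),np.sin(a)]);b=np.array([.513,-.321])-.044*u;print(b)
go(o,(.42,.09,.22,-61),(.40,-.1,.22,-61),(*b,.22,-61),(*b,.22,-50))
```

```text
t 8.75 p [0.4982 0.1037 0.0287] w 0.0086 F [-0.6 -0.5  0.3] j7 -0.88 yang -61.1
0.0
[ 0.47112985 -0.30747631]
row [-0.0, 0.0, -0.1] [-75.1, -25.8, -191.3] |turn 0
row [-0.0, 0.0, -0.1] [-184.4, 130.9, -191.3] |turn 0
row [-0.0, 0.0, -0.1] [-222.4, 346.9, -191.3] |turn 0
row [-0.0, 0.0, -11.1] [-222.4, 346.9, -191.3] |turn 11
```

Call:
servo_tool(
  plan=[
    [[0,0,0,0,0,-35,0.3],[0,0,0,0,0,-70,1],[0,0,0,0,0,-70,1],[0,0,0,0,0,-70,1],[0,0,0,0,0,-70,1],[0,0,0,0,0,-70,1]],
  ],
)

```text
time_s: 9.35
tool_pos: [0.4974, 0.1036, 0.0978]
orientation: [[0.875, 0.483, -0.002], [0.483, -0.875, -0.001], [-0.002, -0.0, -1.0]]
force: [0.4, 0.5, -0.2]
width: 0.0855
gripper_force: 0.0
```

Run:
```python
from h import *
from workcell import arm
o=arm.get_obs();st(o)
c=wristcam(arm); f=c['frame'][:,:,::-1]
hsv=cv2.cvtColor(f,cv2.COLOR_BGR2HSV)
blobs((hsv[...,1]<90)&(hsv[...,2]>130),c,0.040,400,60000)
cv2.imwrite('pics/w5.png',f)
print(proj(c,[*o['tool_pos'][:2],.04]))
```

```text
t 9.35 p [0.4974 0.1036 0.0978] w 0.0855 F [ 0.4  0.5 -0.2] j7 -0.97 yang -61.1
1148 [280.5 216. ] xy [0.5004 0.104  0.04  ] sz [0.0305 0.055 ] ang [ -61.1 -150. ]
[279.14486473 219.4986205 ]
```

View pics/w5.png

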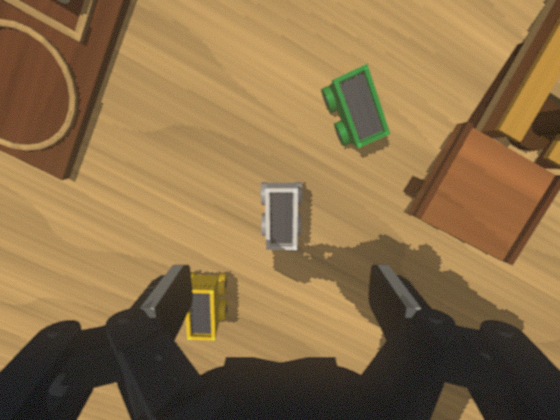

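Run:
```python
from h import *
from workcell import arm
print(arm.tcp_to_tips,[a for a in dir(arm) if not a.startswith('_')])
c=arm.read_camera('wrist');M=np.linalg.inv(c['mount']);print(c['intrinsics'])
for p in [(0,0,0),(0,.043,0),(0,.043,.008),(0,.043,-.005),(0,.043,-.011),(0,.043,-.02),(0,.043,-.03),(0,.018,.008),(.018,.018,.008),(.018,.018,-.026),(.018,.018,-.011)]:
    q=c['intrinsics']@(M@[*p,1])[:3]; print(p,np.round(q[:2]/q[2]))
```

```text
0.008 ['MotionError', 'close_job', 'get_obs', 'read_camera', 'tcp_to_tips']
[[302.13487963   0.         280.09367531]
 [  0.         302.13487963 212.38197323]
 [  0.           0.           1.        ]]
(0, 0, 0) [279. 250.]
(0, 0.043, 0) [352. 250.]
(0, 0.043, 0.008) [349. 245.]
(0, 0.043, -0.005) [354. 254.]
(0, 0.043, -0.011) [356. 258.]
(0, 0.043, -0.02) [360. 266.]
(0, 0.043, -0.03) [365. 275.]
(0, 0.018, 0.008) [308. 245.]
(0.018, 0.018, 0.008) [309. 217.]
(0.018, 0.018, -0.026) [315. 238.]
(0.018, 0.018, -0.011) [312. 228.]
```

Cart still at (281,216), undisturbed: the jaws closed above it, so the real pads sit higher than I assumed. Going 20 mm lower.

Call:
servo_tool(
  plan=[
    [[0,0,0,2,0,40,1],[0,0,0,2,0,75,1],[0,0,0,2,0,88,1],[0,0,0,2,0,89,1],[0,0,0,2,0,89,1],[0,0,0,2,0,89,0.1],[0,0,0,2,0,89,0.1],[0,0,0,2,0,89,0.1],[0,0,0,2,0,89,0.1],[0,0,0,2,0,89,0.1],[0,0,0,2,0,89,0.1]],
  ],
  newtons=40,
)

```text
time_s: 10.55
tool_pos: [0.5003, 0.1049, 0.0102]
orientation: [[0.875, 0.483, 0.001], [0.483, -0.875, 0.001], [0.001, -0.0, -1.0]]
force: [-0.7, 0.3, 6.2]
width: 0.0231
gripper_force: 40.5
```

Call:
servo_tool(
  plan=[
    [[0,0,0,0,0,-15,0.1],[0,0,0,0,0,-40,0.1],[0,0,0,0,0,-80,0.1],[0,0,0,0,0,-80,0.1],[0,0,0,0,0,-80,0.1]],
  ],
)

```text
time_s: 11.05
tool_pos: [0.5003, 0.1051, 0.0903]
orientation: [[0.875, 0.484, 0.001], [0.484, -0.875, 0.001], [0.002, -0.0, -1.0]]
force: [0.1, -0.4, -1.4]
width: 0.0234
gripper_force: 39.9
```

Run:
```python
from h import *
from workcell import arm
o=arm.get_obs();st(o);print(o['gripper_force'])
c=wristcam(arm); f=c['frame'][:,:,::-1]
s=arm.read_camera('scene')['frame'][:,:,::-1]
cv2.imwrite('pics/w6.png',np.hstack([f[150:330,190:370],cv2.resize(s[130:230,220:340],None,fx=3.6,fy=3.6,interpolation=2)[:180*2][:180],]) if 0 else np.hstack([cv2.resize(f[150:330,190:370],(360,360)),cv2.resize(s[110:230,230:350],(360,360),interpolation=2)]))
b=np.array([.4711,-.3075])
go(o,(.42,.06,.22,-61),(.42,-.1,.22,-61),(*b,.22,-61),(*b,.22,-50))
```

```text
t 11.05 p [0.5003 0.1051 0.0903] w 0.0234 F [ 0.1 -0.4 -1.4] j7 -0.95 yang -61.1
39.94117308408022
row [-0.0, -0.1, -0.1] [-91.9, 0.6, -129.9] |turn 0
row [-0.0, -0.1, -0.1] [-169.3, 140.6, -130.1] |turn 0
row [-0.0, -0.1, -0.1] [-224.9, 346.9, -130.2] |turn 0
row [-0.0, -0.1, -11.1] [-224.9, 346.9, -130.2] |turn 11
```

View pics/w6.png

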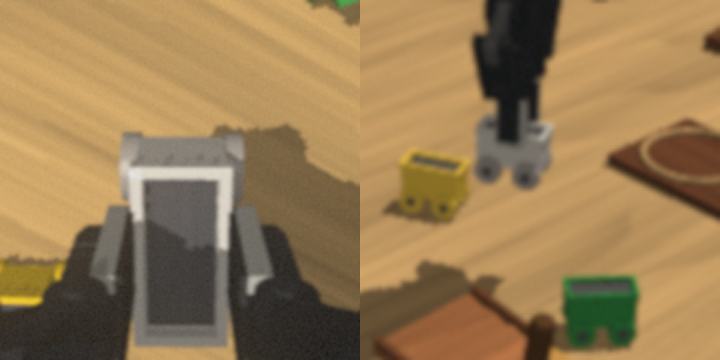

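Cart is held upright by its box. Carrying it to the round-ended tray.

Call:
servo_tool(
  plan=[
    [[0,0,0,-20,0,-45,0.1],[0,0,0,-40,10,-90,0.1],[0,0,0,-65,40,-120,0.1],[0,0,0,-90,80,-120,0.1],[0,0,0,-115,120,-120,0.1],[0,0,0,-140,160,-120,0.1],[0,0,0,-160,205,-120,0.1],[0,0,0,-180,250,-120,0.1],[0,0,0,-200,290,-120,0.1],[0,0,0,-215,325,-120,0.1],[0,0,0,-225,342,-120,0.1],[0,0,0,-225,347,-120,0.1]],
  ],
)

```text
time_s: 12.35
tool_pos: [0.469, -0.3108, 0.2085]
orientation: [[0.878, 0.479, -0.003], [0.479, -0.878, -0.001], [-0.003, -0.0, -1.0]]
force: [1.0, -0.2, 0.0]
width: 0.0231
gripper_force: 39.9
```

Call:
servo_tool(
  plan=[
    [[0,0,0,0,0,0,0.1],[0,0,0,0,0,0,0.1],[0,0,0,0,0,0,0.1],[0,0,0,0,0,0,0.1]],
  ],
)

```text
time_s: 12.75
tool_pos: [0.4711, -0.3066, 0.2096]
orientation: [[0.875, 0.485, 0.0], [0.485, -0.875, 0.001], [0.0, -0.001, -1.0]]
force: [0.1, -0.2, -0.4]
width: 0.0231
gripper_force: 39.9
```

Run:
```python
from h import *
from workcell import arm
o=arm.get_obs();st(o);print(o['gripper_force'])
c=wristcam(arm); f=c['frame'][:,:,::-1]; np.savez('w7.npz',**c)
ov=f.copy()
O=np.array([.513,-.321,0]);a=np.radians(-17.9);A=np.array([[np.cos(a),-np.sin(a),0],[np.sin(a),np.cos(a),0],[0,0,1]])
def P(x,y,z): return tuple(int(v) for v in proj(c,O+A@np.array([x,y,z])))
cap=lambda s:[(s*(.055+.052*np.cos(t)),.052*np.sin(t)*s) for t in np.linspace(-1.57,1.57,20)]
for q in [cap(1)+cap(-1),[(.076,.03),(.076,-.03),(.016,-.03),(.016,.03)],[(-.044+.042*np.cos(t),.042*np.sin(t)) for t in np.arange(0,6.3,.2)]]:
    cv2.polylines(ov,[np.array([P(*p,.012) for p in q])],True,(0,255,0),1)
cv2.imwrite('pics/w7.png',ov)
go(o,(.4711,-.3075,.0205,-61))
```

```text
t 12.75 p [ 0.4711 -0.3066  0.2096] w 0.0231 F [ 0.1 -0.2 -0.4] j7 -0.2 yang -61.0
39.91980101913214
row [-0.0, -0.0, 0.0] [-0.5, 0.9, 189.1] |turn 0
```

View pics/w7.png

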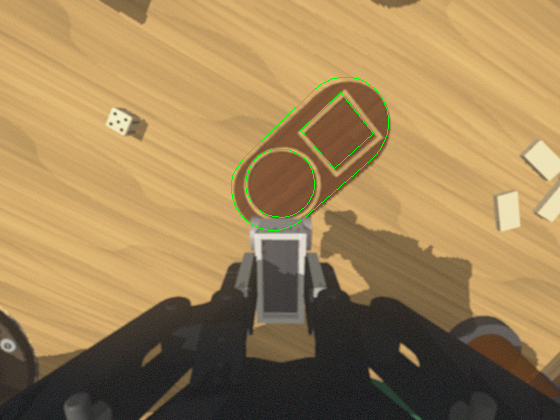

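Overlay fits the round-ended tray to within about 2 px, and the small die shows at (123,122). Lowering the cart.

Call:
servo_tool(
  plan=[
    [[0,0,0,0,1,50,0.1],[0,0,0,0,1,100,0.1],[0,0,0,0,1,145,0.1],[0,0,0,0,1,175,0.1],[0,0,0,0,1,186,0.1],[0,0,0,0,1,189,0.1],[0,0,0,0,1,189,0.1],[0,0,0,0,1,189,0.5],[0,0,0,0,1,189,0.5],[0,0,0,0,1,189,0.5],[0,0,0,0,1,189,0.5]],
  ],
)

```text
time_s: 13.9
tool_pos: [0.4716, -0.3088, 0.0212]
orientation: [[0.875, 0.483, 0.001], [0.483, -0.875, -0.0], [0.001, 0.001, -1.0]]
force: [-0.8, 0.1, 0.2]
width: 0.0426
gripper_force: 0.0
```

Run:
```python
from h import *
from workcell import arm
o=arm.get_obs();st(o)
c=np.load('w7.npz'); f=c['frame'][:,:,::-1]; hsv=cv2.cvtColor(f,cv2.COLOR_BGR2HSV)
m=(hsv[...,1]<90)&(hsv[...,2]>130); m[:,200:]=0
blobs(m,c,.02,50,2000)
go(o,(.4511,-.1116,.2,0),(.4511,-.1116,.11,-90))
```

```text
t 13.9 p [ 0.4716 -0.3088  0.0212] w 0.0426 F [-0.8  0.1  0.2] j7 -0.0 yang -61.1
524 [120.5 120.7] xy [ 0.4489 -0.1149  0.02  ] sz [0.0269 0.0289] ang [ -7.8 -90.7]
141 [  7.5 345. ] xy [ 0.0843 -0.0818  0.02  ] sz [0.0211 0.021 ] ang [ -60.9 -165.2]
row [0.1, -0.0, -61.1] [77.6, -182.4, -178.8] |turn 61
row [0.0, -0.0, 28.9] [77.5, -182.5, -88.8] |turn 29
```

Call:
servo_tool(
  plan=[
    [[0,0,0,0,0,-40,0.5],[0,0,0,0,0,-85,0.6],[0,0,0,5,-10,-120,0.8],[0,0,5,20,-45,-125,1],[0,0,12,40,-90,-125,1],[0,0,18,55,-130,-110,1],[0,0,24,70,-165,-89,1],[0,0,29,77,-180,-89,1],[0,0,29,77,-182,-89,1],[0,0,29,77,-182,-89,1],[0,0,29,77,-182,-89,1],[0,0,29,77,-182,-89,1]],
  ],
)

```text
time_s: 15.1
tool_pos: [0.451, -0.1136, 0.1102]
orientation: [[1.0, -0.003, 0.001], [-0.003, -1.0, -0.0], [0.001, 0.0, -1.0]]
force: [-0.4, -0.3, -0.3]
width: 0.0853
gripper_force: 0.0
```

Run:
```python
from h import *
from workcell import arm
o=arm.get_obs();st(o)
c=wristcam(arm); f=c['frame'][:,:,::-1]; cv2.imwrite('pics/w8.png',f)
hsv=cv2.cvtColor(f,cv2.COLOR_BGR2HSV); m=(hsv[...,1]<90)&(hsv[...,2]>120)
blobs(m,c,.024,200,5000)
go(o,(.450,-.113,.004,-90))
```

```text
t 15.1 p [ 0.451  -0.1136  0.1102] w 0.0853 F [-0.4 -0.3 -0.3] j7 -0.86 yang -90.2
280 [530.4 168.4] xy [ 0.4863 -0.3222  0.024 ] sz [0.0303 0.0129] ang [ -76.3 -153.9]
681 [280.5 210.5] xy [ 0.4505 -0.115   0.024 ] sz [0.023  0.0261] ang [ -90.2 -179.4]
row [0.0, -0.1, -0.2] [-1.1, -0.6, 106.2] |turn 0
```

View pics/w8.png

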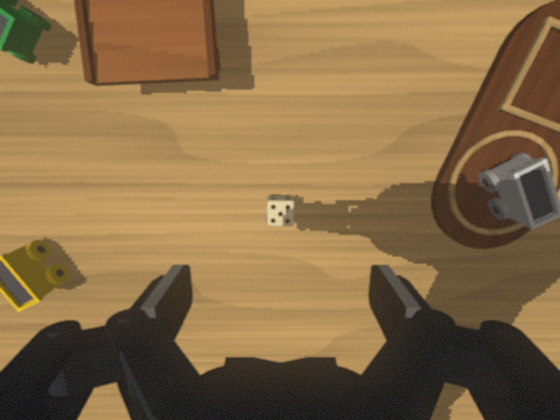

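Small die (280,211) is centred and square to the jaws, and the cart stands in the round bay (528,190). From the cart grasp the tips sit about 18 mm above the TCP height, so I'm descending deeper and watching the force.

Call:
servo_tool(
  plan=[
    [[0,0,0,-1,1,40,1],[0,0,0,-1,1,80,1],[0,0,0,-1,1,100,0.7],[0,0,0,-1,1,105,0.5],[0,0,0,-1,1,108,0.45],[0,0,0,-1,1,111,0.45],[0,0,0,-1,1,113,0.45],[0,0,0,-1,1,113,0.45]],
  ],
  newtons=40,
)

```text
time_s: 15.95
tool_pos: [0.4502, -0.1131, -0.0028]
orientation: [[1.0, -0.001, 0.001], [-0.001, -1.0, 0.0], [0.001, -0.0, -1.0]]
force: [0.4, -0.3, -0.2]
width: 0.0381
gripper_force: 0.0
```

Call:
servo_tool(
  plan=[
    [[0,0,0,0,0,2,0.45],[0,0,0,0,0,4,0.45],[0,0,0,0,0,4,0.1],[0,0,0,0,0,4,0.1],[0,0,0,0,0,4,0.1],[0,0,0,0,0,4,0.1],[0,0,0,0,0,4,0.1]],
  ],
)

```text
time_s: 16.65
tool_pos: [0.4496, -0.1131, -0.0072]
orientation: [[1.0, -0.002, 0.0], [-0.002, -1.0, 0.0], [0.0, -0.0, -1.0]]
force: [-1.7, 1.3, 5.5]
width: 0.023
gripper_force: 39.5
```

Call:
servo_tool(
  plan=[
    [[0,0,0,0,0,-15,0.1],[0,0,0,0,0,-50,0.1],[0,0,0,0,0,-100,0.1],[0,0,0,0,0,-100,0.1],[0,0,0,0,0,-100,0.1]],
  ],
)

```text
time_s: 17.15
tool_pos: [0.4505, -0.1129, 0.0933]
orientation: [[1.0, -0.001, 0.002], [-0.001, -1.0, 0.0], [0.002, -0.0, -1.0]]
force: [0.0, 0.9, -1.6]
width: 0.0227
gripper_force: 39.4
```

Run:
```python
from h import *
from workcell import arm
o=arm.get_obs();st(o);print(o['gripper_force'])
f=wristcam(arm)['frame'][:,:,::-1]; s=arm.read_camera('scene')['frame'][:,:,::-1]
cv2.imwrite('pics/w9.png',np.hstack([cv2.resize(f[150:330,190:370],(360,360)),cv2.resize(s[120:320,60:260],(360,360),interpolation=2)]))
a=np.radians(-17.9);u=np.array([np.cos(a),np.sin(a)]);b=np.array([.513,-.321])+.046*u;print(b)
go(o,(.45,-.113,.2,-90),(*b,.2,-107.9))
```

```text
t 17.15 p [ 0.4505 -0.1129  0.0933] w 0.0227 F [ 0.   0.9 -1.6] j7 -0.83 yang -90.0
39.419594407081604
[ 0.55677334 -0.3351384 ]
row [-0.0, -0.1, -0.0] [-0.2, 0.1, -106.7] |turn 0
row [-0.0, -0.1, 17.9] [106.7, 222.2, -106.5] |turn 18
```

View pics/w9.png

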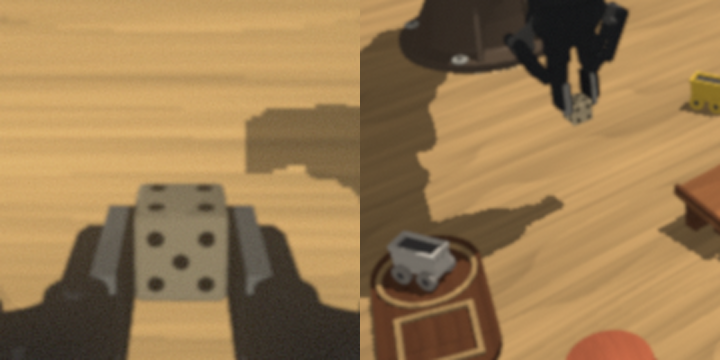

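Small die is held level, and the cart stands in its bay. Carrying the die over.

Call:
servo_tool(
  plan=[
    [[0,0,0,0,0,-45,0.1],[0,0,0,5,10,-90,0.1],[0,0,3,20,40,-106,0.1],[0,0,6,38,80,-106,0.1],[0,0,10,57,120,-106,0.1],[0,0,14,76,160,-106,0.1],[0,0,18,94,195,-106,0.1],[0,0,18,104,217,-106,0.1],[0,0,18,107,222,-106,0.1],[0,0,18,107,222,-106,0.1],[0,0,18,107,222,-106,0.1],[0,0,18,107,222,-106,0.1]],
  ],
)

```text
time_s: 18.45
tool_pos: [0.5562, -0.3339, 0.1983]
orientation: [[0.951, -0.31, -0.0], [-0.31, -0.951, 0.001], [-0.001, -0.001, -1.0]]
force: [0.4, 0.1, -0.1]
width: 0.0225
gripper_force: 39.5
```

Run:
```python
from h import *
from workcell import arm
o=arm.get_obs();st(o);print(o['gripper_force'])
go(o,(.5568,-.3351,.0035,-107.9))
```

```text
t 18.45 p [ 0.5562 -0.3339  0.1983] w 0.0225 F [ 0.4  0.1 -0.1] j7 -0.89 yang -108.0
39.487908482551575
row [-0.1, 0.0, -0.1] [1.1, 1.2, 194.8] |turn 0
```

Call:
servo_tool(
  plan=[
    [[0,0,0,1,1,50,0.1],[0,0,0,1,1,100,0.1],[0,0,0,1,1,145,0.1],[0,0,0,1,1,178,0.1],[0,0,0,1,1,192,0.1],[0,0,0,1,1,195,0.1],[0,0,0,1,1,195,0.1],[0,0,0,1,1,195,0.5],[0,0,0,1,1,195,0.5],[0,0,0,1,1,195,0.5],[0,0,0,1,1,195,0.5]],
  ],
)

```text
time_s: 19.55
tool_pos: [0.5572, -0.3367, 0.0042]
orientation: [[0.951, -0.311, 0.001], [-0.311, -0.951, -0.0], [0.001, -0.0, -1.0]]
force: [0.0, 0.6, -0.7]
width: 0.0429
gripper_force: 0.0
```

Run:
```python
from h import *
from workcell import arm
o=arm.get_obs();st(o)
go(o,(.5568,-.3351,.15,-108),(.52,-.2,.25,-90),(.60,-.025,.25,-90))
```

```text
t 19.55 p [ 0.5572 -0.3367  0.0042] w 0.0429 F [ 0.   0.6 -0.7] j7 -0.74 yang -108.1
row [-0.0, -0.0, -0.1] [-0.7, -1.5, -145.8] |turn 0
row [0.0, -0.0, -18.1] [-77.6, -118.4, -245.8] |turn 18
row [0.0, -0.0, -18.1] [-55.9, -309.6, -245.8] |turn 18
```

```bash
cat >> h.py <<'E'
def Rtok(yaw,tilt=8):
    w=np.radians(yaw);t=np.radians(tilt); y=np.array([np.sin(w),-np.cos(w),0]); s=np.array([np.sin(t)*np.cos(w),np.sin(t)*np.sin(w),np.cos(t)])
    return np.c_[np.cross(y,-s),y,-s],s
E
python3 - <<'E'
from h import *
from workcell import arm
o=arm.get_obs()
R,s=Rtok(2.7); g=np.array([.648,-.020,.032])
go(o,(.52,-.2,.25,-90),(*(g+s*.14),R))
E
```

```text
row [0.0, -0.0, -18.1] [-77.6, -118.4, -245.8] |turn 18
row [-1.4, -8.0, -20.8] [6.3, -336.2, -166.4] |turn 22
```

Call:
servo_tool(
  plan=[
    [[0,0,0,0,0,-45,0.5],[0,0,0,0,0,-90,0.6],[0,0,0,0,0,-140,0.6],[0,0,-5,-20,-15,-185,0.6],[0,0,-10,-40,-50,-215,0.6],[0,0,-18,-60,-90,-235,0.6],[0,0,-18,-65,-135,-235,0.6],[0,0,-18,-60,-180,-235,0.6],[0,0,-18,-45,-225,-225,0.6],[-0.5,-3,-19,-25,-270,-205,0.6],[-1,-6,-20,-5,-310,-185,0.6],[-1.4,-8,-20.8,6,-336,-167,0.6]],
  ],
)

```text
time_s: 20.75
tool_pos: [0.6689, -0.0152, 0.1691]
orientation: [[0.988, 0.052, -0.142], [0.052, -0.999, -0.005], [-0.142, -0.003, -0.99]]
force: [0.1, -0.2, -0.4]
width: 0.0511
gripper_force: 0.0
```

Call:
servo_tool(
  plan=[
    [[0,0,0,0,0,0,0.6],[0,0,0,0,0,0,0.6],[0,0,0,0,0,0,0.6],[0,0,0,0,0,0,0.6]],
  ],
)

```text
time_s: 21.15
tool_pos: [0.6667, -0.0207, 0.1722]
orientation: [[0.989, 0.045, -0.139], [0.045, -0.999, -0.005], [-0.139, -0.001, -0.99]]
force: [0.5, 0.3, 1.0]
width: 0.0512
gripper_force: 0.0
```

Run:
```python
from h import *
from workcell import arm
o=arm.get_obs();st(o);
R,s=Rtok(2.7); g=np.array([.648,-.020,.032])
c=wristcam(arm); f=c['frame'][:,:,::-1]; np.savez('w10.npz',**c); ov=f.copy()
for h in (.0175,.04,.064):
    q=[proj(c,g+R@[.008*np.cos(t),.008*np.sin(t),-h]) for t in np.arange(0,6.3,.3)]
    cv2.polylines(ov,[np.int32(q)],True,(0,255,0),1)
for (x0,x1,yy,zz) in [(-.095,-.02,.045,.005),(-.02,.06,.012,.0175)]:
    for sg in (1,-1):
        q=[proj(c,g+R@[x,sg*yy,-zz]) for x in (x0,x1)]; cv2.line(ov,*[tuple(int(v) for v in p) for p in q],(255,0,0),1)
q=[proj(c,g+R@[-.095,y,0]) for y in (-.045,.045)]; cv2.line(ov,*[tuple(int(v) for v in p) for p in q],(255,0,0),1)
cv2.imwrite('pics/w10.png',ov)
go(o,(*(g+s*.14),R))
```

```text
t 21.15 p [ 0.6667 -0.0207  0.1722] w 0.0512 F [0.5 0.3 1. ] j7 -1.1 yang -87.4
row [-0.1, -0.0, -0.1] [1.1, -1.6, 1.4] |turn 0
```

View pics/w10.png

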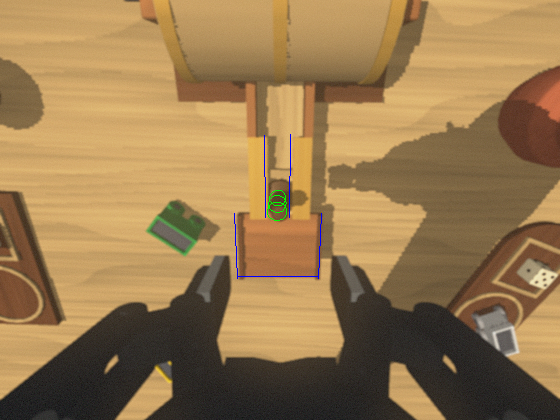

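Overlay fits the chute: pan edges match at (237–320, 213–277). The token stem is at column ~280, rows 195–220, and the small die is in its square bay (537,271). Descending along the stem.

Call:
servo_tool(
  plan=[
    [[0,0,0,1,0,30,0.6],[0,0,0,1,0,60,0.6],[0,0,0,1,0,90,0.6],[0,0,0,1,0,115,0.6],[0,0,0,1,0,127,0.6],[0,0,0,1,0,129,0.6],[0,0,0,1,0,129,0.6],[0,0,0,1,0,129,0.6]],
  ],
  newtons=60,
)

```text
time_s: 22.0
tool_pos: [0.6509, -0.0202, 0.0444]
orientation: [[0.989, 0.048, -0.138], [0.047, -0.999, -0.006], [-0.138, -0.001, -0.99]]
force: [0.7, -0.3, 0.3]
width: 0.0511
gripper_force: 0.0
```

Call:
servo_tool(
  plan=[
    [[0,0,0,0,0,0,0.05],[0,0,0,0,0,0,0.05],[0,0,0,0,0,0,0.05],[0,0,0,0,0,0,0.05],[0,0,0,0,0,0,0.05],[0,0,0,0,0,0,0.05]],
  ],
)

```text
time_s: 22.6
tool_pos: [0.6503, -0.0198, 0.0434]
orientation: [[0.989, 0.048, -0.139], [0.047, -0.999, -0.005], [-0.14, -0.001, -0.99]]
force: [0.1, 1.3, 5.7]
width: 0.0144
gripper_force: 58.6
```

Call:
servo_tool(
  plan=[
    [[0,0,0,-3,0,-0.5,0.05],[0,0,0,-10,0,-0.5,0.05],[0,0,0,-18,0,-0.5,0.05],[0,0,0,-28,0,-0.5,0.05],[0,0,0,-38,0,-0.5,0.05],[0,0,0,-48,0,-0.5,0.05],[0,0,0,-57,0,-0.5,0.05],[0,0,0,-57,0,-0.5,0.05],[0,0,0,-57,0,-0.5,0.05],[0,0,0,-57,0,-0.5,0.05]],
  ],
)

```text
time_s: 23.6
tool_pos: [0.5919, -0.0226, 0.0517]
orientation: [[0.989, 0.047, -0.143], [0.047, -0.999, -0.005], [-0.143, -0.002, -0.99]]
force: [-4.5, -0.6, 11.1]
width: 0.0139
gripper_force: 59.6
```

Run:
```python
from h import *
from workcell import arm
o=arm.get_obs();st(o);print(o['gripper_force'])
f=wristcam(arm)['frame'][:,:,::-1]; s=arm.read_camera('scene')['frame'][:,:,::-1]
cv2.imwrite('pics/w11.png',np.hstack([cv2.resize(f[110:310,180:380],(400,400)),cv2.resize(s[160:290,210:340],(400,400),interpolation=2)]))
```

```text
t 23.6 p [ 0.5919 -0.0226  0.0517] w 0.0139 F [-4.5 -0.6 11.1] j7 -0.99 yang -87.3
59.575006063096225
```

View pics/w11.png

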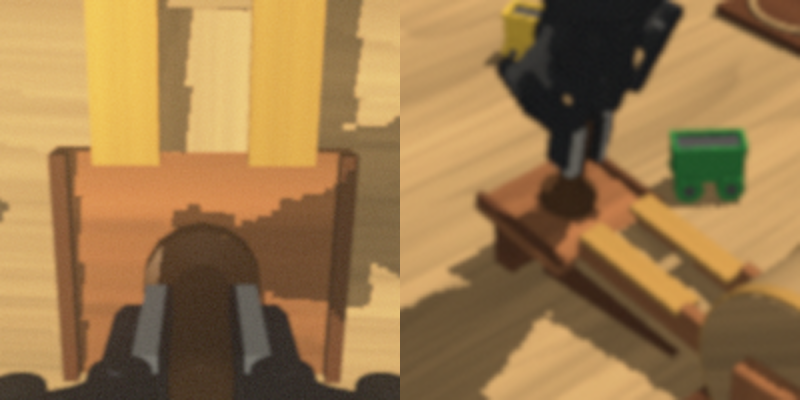

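Wrist/scene views: the token's foot (left panel (200,260)) stands in the pan, clear of the rail ends (row ~160). Lifting it out.

Run:
```python
from h import *
from workcell import arm
o=arm.get_obs()
p=o['tool_pos']
go(o,(p[0],p[1],.21,-75),(.485,.329,.21,-60),(.485,.329,.021,-60))
```

```text
row [-1.0, 8.2, -12.3] [-22.7, -0.3, -156.7] |turn 15
row [-2.1, 8.1, -27.2] [-111.9, -356.5, -143.0] |turn 28
row [-2.1, 8.1, -27.2] [-84.8, -356.2, 44.0] |turn 28
```

Call:
servo_tool(
  plan=[
    [[0,0,0,-2,0,-15,0.05],[0,0,0,-7,0,-50,0.05],[0,0,0,-14,0,-97,0.05],[-0.5,3,-4,-20,0,-140,0.05],[-1,6,-10,-27,-20,-156,0.05],[-2,8,-16,-37,-58,-155,0.05],[-2.1,8.1,-22,-47,-100,-153,0.05],[-2.1,8.1,-27.2,-58,-145,-151,0.05],[-2.1,8.1,-27.2,-70,-190,-149,0.05],[-2.1,8.1,-27.2,-81,-235,-147,0.05],[-2.1,8.1,-27.2,-92,-278,-145,0.05],[-2.1,8.1,-27.2,-102,-315,-144,0.05]],
  ],
)

```text
time_s: 24.9
tool_pos: [0.4964, 0.2906, 0.209]
orientation: [[0.865, 0.501, 0.003], [0.501, -0.865, -0.001], [0.002, 0.002, -1.0]]
force: [0.6, 0.4, -1.0]
width: 0.0143
gripper_force: 58.8
```

Run:
```python
from h import *
from workcell import arm
o=arm.get_obs();st(o);print(o['gripper_force'])
```

```text
t 24.9 p [0.4964 0.2906 0.209 ] w 0.0143 F [ 0.6  0.4 -1. ] j7 -1.24 yang -59.9
58.756191173233674
```

Call:
servo_tool(
  plan=[
    [[0,0,0,7,-25,0,0.05],[0,0,0,10,-38,0,0.05],[0,0,0,10.4,-41.3,0,0.05],[0,0,0,10.4,-41.3,0,0.05],[0,0,0,10.4,-41.3,0,0.05],[0,0,0,10.4,-41.3,0,0.05]],
  ],
)

```text
time_s: 25.5
tool_pos: [0.487, 0.3273, 0.2088]
orientation: [[0.867, 0.497, 0.004], [0.497, -0.867, -0.001], [0.003, 0.003, -1.0]]
force: [0.6, 0.0, -0.7]
width: 0.0138
gripper_force: 58.8
```

Run:
```python
from h import *
from workcell import arm
o=arm.get_obs();st(o);print(o['gripper_force'])
c=wristcam(arm); f=c['frame'][:,:,::-1]; ov=f.copy()
# expected stem/foot outline in tool frame: foot underside 12mm ahead of TCP
p=np.array(o['tool_pos']);R=np.array(o['orientation'])
for h,r in ((.012,.018),(.003,.018),(-.052,.008)):
    q=[proj(c,p+R@[r*np.cos(t),r*np.sin(t),h]) for t in np.arange(0,6.3,.2)]
    cv2.polylines(ov,[np.int32(q)],True,(0,255,0),1)
q=[proj(c,[.485+.042*np.cos(t),.329+.042*np.sin(t),.012]) for t in np.arange(0,6.3,.2)]
cv2.polylines(ov,[np.int32(q)],True,(255,255,0),1)
cv2.imwrite('pics/w12.png',cv2.resize(ov[80:360,140:500],None,fx=2,fy=2))
go(o,(.485,.329,.0225,-60))
```

```text
t 25.5 p [0.487  0.3273 0.2088] w 0.0138 F [ 0.6  0.  -0.7] j7 -1.3 yang -60.2
58.755678614725184
row [0.2, -0.2, -0.2] [-1.4, -2.9, 186.3] |turn 0
```

View pics/w12.png

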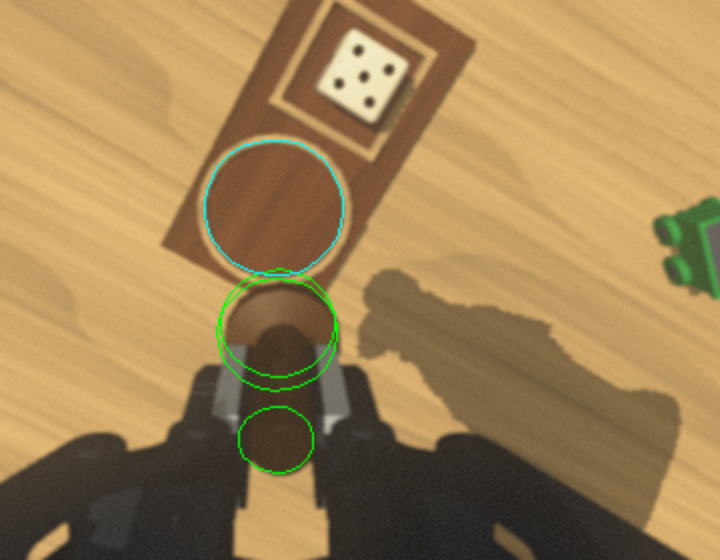

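The large die lies flat in the square bay, and the held token is within about 3 mm of the model, perhaps hanging slightly low. Lowering in stages and watching the force.

Call:
servo_tool(
  plan=[
    [[0,0,0,0,-2,50,0.05],[0,0,0,0,-2,100,0.05],[0,0,0,0,-2,140,0.05],[0,0,0,0,-2,162,0.05],[0,0,0,0,-2,170,0.05],[0,0,0,0,-2,170,0.05],[0,0,0,0,-2,170,0.05],[0,0,0,0,-2,170,0.05]],
  ],
)

```text
time_s: 26.35
tool_pos: [0.487, 0.3312, 0.0401]
orientation: [[0.866, 0.5, 0.006], [0.5, -0.866, 0.001], [0.005, 0.002, -1.0]]
force: [0.5, 0.6, 1.1]
width: 0.0141
gripper_force: 58.8
```

Call:
servo_tool(
  plan=[
    [[0,0,0,0,0,3,0.05],[0,0,0,0,0,6,0.05],[0,0,0,0,0,9,0.05],[0,0,0,0,0,9,0.05],[0,0,0,0,0,9,0.05]],
  ],
)

```text
time_s: 26.85
tool_pos: [0.4859, 0.3306, 0.0294]
orientation: [[0.866, 0.5, 0.004], [0.5, -0.866, -0.001], [0.003, 0.003, -1.0]]
force: [-0.2, 0.5, -0.7]
width: 0.0144
gripper_force: 58.8
```

Call:
servo_tool(
  plan=[
    [[0,0,0,0,0,2,0.05],[0,0,0,0,0,4,0.05],[0,0,0,0,0,4,0.05],[0,0,0,0,0,4,0.05]],
  ],
)

```text
time_s: 27.25
tool_pos: [0.4859, 0.3306, 0.0255]
orientation: [[0.866, 0.5, 0.004], [0.5, -0.866, -0.001], [0.003, 0.003, -1.0]]
force: [0.6, 0.8, -1.2]
width: 0.0142
gripper_force: 58.8
```

Free still, as predicted; the floor should come at about 0.022.

Call:
servo_tool(
  plan=[
    [[0,0,0,0,0,1,0.05],[0,0,0,0,0,2,0.05],[0,0,0,0,0,3,0.05],[0,0,0,0,0,3,0.05],[0,0,0,0,0,3,0.05]],
  ],
)

```text
time_s: 27.75
tool_pos: [0.4859, 0.3306, 0.0225]
orientation: [[0.866, 0.5, 0.004], [0.5, -0.866, -0.001], [0.003, 0.003, -1.0]]
force: [-0.3, -1.2, -0.3]
width: 0.0141
gripper_force: 58.8
```

Call:
servo_tool(
  plan=[
    [[0,0,0,0,0,0.5,0.05],[0,0,0,0,0,1,0.05],[0,0,0,0,0,1,0.05],[0,0,0,0,0,1,0.05]],
  ],
)

```text
time_s: 28.15
tool_pos: [0.4861, 0.3307, 0.0218]
orientation: [[0.866, 0.5, 0.004], [0.5, -0.866, -0.001], [0.003, 0.003, -1.0]]
force: [-0.8, -0.5, 4.7]
width: 0.0141
gripper_force: 59.2
```

Contact (about 5 N). Releasing gently and rising.

Call:
servo_tool(
  plan=[
    [[0,0,0,0,0,0,0.2],[0,0,0,0,0,0,0.3],[0,0,0,0,0,0,0.45],[0,0,0,0,0,0,0.45],[0,0,0,0,0,0,0.45],[0,0,0,0,0,-20,0.45],[0,0,0,0,0,-60,0.45],[0,0,0,0,0,-110,0.45],[0,0,0,0,0,-150,0.45],[0,0,0,0,0,-180,0.45],[0,0,0,0,0,-180,0.45],[0,0,0,0,0,-180,0.45]],
  ],
)

```text
time_s: 29.35
tool_pos: [0.4853, 0.3311, 0.2019]
orientation: [[0.866, 0.5, 0.004], [0.5, -0.866, 0.0], [0.004, 0.002, -1.0]]
force: [-1.0, -0.1, -0.7]
width: 0.0383
gripper_force: 0.0
```

Call:
servo_tool(
  plan=[
    [[0,0,0,-100,0,0,0.45],[0,0,0,-100,0,0,0.45],[0,0,0,-100,0,0,0.45],[0,0,0,-100,0,0,0.45],[0,0,0,-100,0,0,0.45],[0,0,0,-100,0,0,0.45]],
  ],
)

```text
time_s: 29.95
tool_pos: [0.3997, 0.2812, 0.2012]
orientation: [[0.866, 0.5, 0.005], [0.5, -0.866, -0.002], [0.004, 0.004, -1.0]]
force: [0.9, 0.3, -0.5]
width: 0.0388
gripper_force: 0.0
```

Run:
```python
from h import *
from workcell import arm
o=arm.get_obs();st(o)
c=wristcam(arm);t=arm.read_camera('top')
a=np.radians(-17.9);u=np.array([np.cos(a),np.sin(a)]);O=np.array([.513,-.321])
def mark(cc,im,x,y,z,r):
    q=[proj(cc,[x+r*np.cos(k),y+r*np.sin(k),z]) for k in np.arange(0,6.3,.3)]; cv2.polylines(im,[np.int32(np.array(q)*16)],True,(0,255,0),1,4,shift=4)
f=c['frame'][:,:,::-1].copy(); 
mark(c,f,.485,.329,.019,.018); mark(c,f,.485,.329,.074,.008); mark(c,f,.575,.329,.046,.015)
tf=t['frame'][:,:,::-1].copy()
e=O-.044*u; d=O+.046*u; T=cv2.resize(tf[180:280,360:440],(320,400),interpolation=2)
def pm(x,y,z):
    p=proj(t,[x,y,z]); cv2.circle(T,(int((p[0]-360)*4),int((p[1]-180)*4)),6,(0,255,0),1)
pm(*e,.05);pm(*d,.034)
cv2.imwrite('pics/fin.png',np.hstack([cv2.resize(f,(480,360)),cv2.resize(T,(288,360))]))
```

```text
t 29.95 p [0.3997 0.2812 0.2012] w 0.0388 F [ 0.9  0.3 -0.5] j7 -1.4 yang -60.0
```

View pics/fin.png

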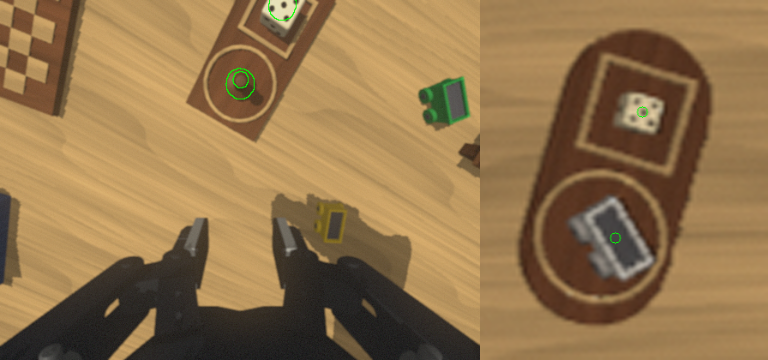

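All four pieces sit at their marked bay centres and stand upright (token at (241,80), large die (283,12), cart and small die in the right panel). The gripper is clear, so I'm handing in.

```bash
python3 -c "
from workcell import arm
print(arm.close_job())"
```

```text
the job is handed in; nothing more can be done
None
```

Both kits are made up and the job is handed in at about 30 s of the 112 s allowed. In the last pictures all four pieces sat at their bay centres, and the jar and dice cup were not touched; no verdict came back.

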